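Hold the screw feeder's hopper lid open for clearing out

TASK

We are about to clear the screw feeder out: lift the empty pail up and off its peg and set it down (do not drop it) upright in the shallow metal tray, and let go of it. Then swing the feeder's spring-loaded hopper lid up by its bar and hold it with the fingers, still, 60 degrees open from shut (within 6 degrees); finish while holding it there, because it springs shut when released. Leave the other things on the bench where they lie.

Things in the scene. Friction and masses are not known exactly. Their poses are not given: they have to be found in the camera images.
- feeder: Screw feeder, fixed to the bench: red casing 200 (x) x 160 (y) x 125 mm high, open hopper in the front part of its top, covered by a steel lid; its rear strip (x above 40 mm) rises to 135 mm; a 30 mm high pick-up nose reaches to x = -155 mm. Origin: centre of its underside, on the bench; its -x axis is its front, where the lid's bar is
- lid (a joint): Angle of the feeder's lid (rad): 0 shut, grows as its front edge swings up and back, 1.047 is 60 degrees, stop at 1.75. A spring and its weight (0.25 kg, varies by a third) close it from any angle: about 2 N at the bar. The lid is a plate 140 (from the hinge forward) x 160 x 4 mm
- lid_hinge (a point): Point on the hinge line of the lid, midway along it: at (40, 0, 125.5) mm in the feeder's frame; the hinge line runs along the feeder's y. Its axes turn with the lid and equal the feeder's when shut
- lid_bar (a point): Middle of the lid's round pull bar: diameter 10 mm, 96 mm long along the feeder's y, carried by two arms (8 mm wide, 80 mm apart clear) 50 mm ahead of the lid's front edge, so that there is an open gap of 45 mm between bar and lid. In the lid's frame (point lid_hinge) at (-190, 0, 4) mm: shut it is 129.5 mm above the bench. The bar can turn between the fingers while the lid swings
- pail: Empty white plastic pail, loose, about 0.16 kg (varies by a third): 64 mm wide at the foot, 78 mm at the rim, 65 mm high, with a rigid steel strap handle above it; 140 mm high in all. Origin: centre of its underside; z up; the handle lies in its y-z plane. At the start it hangs by its handle on the stand's peg
- pail_handle (a point): Middle of the top face of the pail's handle, 140 mm above the pail's underside. The upper 36 mm of the handle is an upright rectangular loop, 40 mm wide over its two flat legs (along the pail's y), 14 mm thick (x), strap 4 mm; inner opening 32 mm wide (y), and open downward to the pail's rim. The peg goes through it along x, under the top strap
- stand: Steel stand, fixed: round foot 90 mm wide, post 16 mm thick and 206 mm high, and a peg 8 mm thick pointing to the stand's -x at height 200 mm (centre line), its last 10 mm turned up by 12 mm, tip about 92 mm from the post's axis. Origin: centre of the foot's underside, on the bench
- peg (a point): Point on top of the peg where the pail's handle rests: (-65, 0, 204) mm in the stand's frame; axes as the stand's
- tray: Shallow open aluminium tray, fixed to the bench: 150 x 150 x 16 mm, walls 4 mm, inner floor 4 mm above the bench. Origin: centre of its underside
- bowl: White bowl, 144 mm wide, 70 mm high, with small parts; leave it alone. Origin: centre of its underside
- tape: Roll of yellow tape, 90 mm wide, 24 mm high, lying flat; leave it alone. Origin: centre of its underside
- driver: Orange electric screwdriver, 200 mm long, 38 mm thick, lying along its x; leave it alone. Origin: on its underside near the middle
- shell_a: loose white plastic handle half, 152 x 42 x 22 mm, lying on the bench; leave it alone. Origin: centre of its underside. It lies behind the stand
- shell_b: loose white plastic handle half, 152 x 42 x 22 mm, lying on the bench; leave it alone. Origin: centre of its underside. It lies under the hanging pail, on the bench
- shell_c: loose white plastic handle half, 152 x 42 x 22 mm, lying on the bench; leave it alone. Origin: centre of its underside. It lies behind the tray
- shell_d: loose white plastic handle half, 152 x 42 x 22 mm, lying on the bench; leave it alone. Origin: centre of its underside. It lies in front of the feeder's bar

How it is judged (in metres and radians):
On the way, in this order (a step that is already met when the one before it is completed fails the run):
1. the pail is off the peg (distance between pail_handle and peg above 0.06 m and contact force between pail and stand below 0.05 N), for 0.1 s.
2. the pail stands upright in the tray, released (x of pail in the frame of tray between -0.043 and 0.043 m and y of pail in the frame of tray between -0.043 and 0.043 m and z of pail in the frame of tray below 0.009 m and angle between pail's own z axis and vertical below 0.1 rad and linear speed of pail below 0.03 m/s and contact force between pail and the fingers below 0.1 N), for 0.2 s.
At the end, for the whole second after the job is handed in: The lid stands still at 60 degrees, within 6.3 degrees, carried by the fingers (contact force above 0.5 N) and not by the pail; the pail stands released, at rest and upright (within 0.1 rad) on the tray's floor, its centre within 43 mm of the tray's centre along each side (all of step 2 and value of joint lid between 0.937 and 1.157 rad and velocity of joint lid between -0.1 and 0.1 rad/s and contact force between the fingers and lid above 0.5 N and contact force between pail and lid below 0.05 N); the arm keeps its last pose, push and grip.
It fails at once if the pail is dropped or slammed into the tray (faster than 0.6 m/s in the last 15 mm) (horizontal distance between pail and tray below 0.08 m and z of pail in the frame of tray below 0.019 m and linear speed of pail above 0.6 m/s).
It fails at once if the pail is tipped over (angle between pail's own z axis and vertical above 1 rad).
It fails at once if another thing on the bench (bowl, tape, screwdriver or a handle half) is shifted by more than 40 mm (distance of any of bowl, tape, driver, shell_a, shell_b, shell_c, shell_d from where it was at the start of the episode above 0.04 m).
It also fails if it takes over 72 s, if anything falls off the work surface, if the arm or the gripper's body presses on something with over 40 N, if the wrist force passes 120 N, or if a joint passes its speed limit or range.

ROBOT

A 6-joint arm with a two-finger parallel gripper is mounted at the origin on the work surface. World frame = base frame: x ahead of the robot, y to its left, z up, the work surface at z = 0. Lengths are in m, angles in degrees, forces in N, time in s.
With the tool pointing down it reaches from about 0.375 to 0.975 m from the base axis. Payload 3.8 kg.
Tool frame: the origin (TCP) lies midway between the tips of the shut fingers; the grasp point (between the pads) lies 19 mm behind it (env.tcp_to_grasp is the distance from the TCP to the grasp point, in m); z points along the fingers, y is the line along which they close (so a half turn about z gives the same grasp; the last joint's range is limited). The gripper opens to 85 mm and grips with 20 to 120 N. Pads are 22 mm wide; open, the fingers measure 114 mm over their backs; the gripper's body (76 mm by 85 mm) begins 54 mm behind the grasp point. The pads swing forward as they close: fully open they stand 13 mm farther back than shut.
Start: joints at [70.193, 15.12, 91.902, -0, 72.978, -2.114], TCP at [0.205, 0.643, 0.231] pointing down, gripper open.
Joint ranges: [-150.88, 150.88], [-54.13, 125.18], [17.81, 147.31], [-75.09, 255.09], [0, 152.58], [-146.25, 146.25]. Speed limits (degrees/s): [147.25, 147.25, 180, 180, 180, 180].

INTERFACE

Orientations are given as a 3x3 rotation matrix whose columns are the frame's x, y, z axes.
In Python, from bench import env, viewer, order gives the robot as it stands. The module is installed in compiled form; this text tells all that it offers.
- The arm moves only by the shell command python3 -m crank 'ROWS' [FORCE]. ROWS is JSON, a list of rows, each an object with "gripper": the opening, from 0 (shut) to 1 (fully open); "offset": the shift along the tool's x, y, z in m, a list of three; "dr": the turn, a rotation vector about the tool's x, y, z in rad, a list of three. A call has 1 to 20 rows; each row is the pose to reach, as a shift and turn from the pose commanded when the call began, along the tool's axes at that moment; what a row does not reach only later rows make up. A row lasts 1/10 s, in which the tool goes at most 50 mm and 8.59 degrees, less where a joint would pass 70% of its speed; a pose out of reach is approached as far as the arm can. A call with a gripper value outside its range is refused whole. The fingers move at their own pace and stop on an object; FORCE is the grip in N (left out, the last holds). Time passes only in rows, so rows that repeat a pose let the fingers close. It gives the time, the measured TCP pose, the force, the opening and the grip force at its end, in the units of the state.
- env.sense(): the state, without advancing time (a new reading comes with each control period).
- viewer.camera(name): name is "scene" or "side" or "wrist"; returns a dict with "pixels" (400x640x3 uint8, red, green, blue), "z_map" (400x640 float32, m along the optical axis (not along the pixel's ray), 0 where there is no reading), "mtx" (3x3 intrinsics, pixels), "rvec" (rotation vector, rad) and "tvec" (3), from world to camera coordinates, as OpenCV has them. Camera axes: x right, y down, z forward; pixel columns grow to the right and rows downward; lengths in m; the calibration is good to about 2 mm. The wrist camera is an equidistant fisheye: a pixel r from the principal point sees the ray r / f radians off the axis. A picture is of the moment at which its call begins.
- order.finish_job(): hands the job in; it is judged then, once.
The state is a dict: "t": time; "q": joint angles; "qvel": joint speeds; "tau": joint torques, N m; "ee_pos": TCP position; "tcp_rot": TCP orientation; "ft_force": force on the tool from outside, world axes, zero at the start; "wrist_torque": the same for the moment, N m; "opening": finger opening in m; "grasp_force": force on a finger pad.
Only numpy, scipy, OpenCV 4.12 (cv2) and the standard library are available. Lean on these libraries where they do the work, as an engineer would, in place of code of your own. Each camera call takes 0.05 s, during which the arm holds its last target. There are 200 camera calls.

## Working session

There is one attempt and no reset: what is moved stays moved. The work goes in short steps, Python scripts to look and compute and a shell command to move; the robot and the scene stay as the last step left them, time stands still between calls to the robot, and variables do not carry over. Pictures are saved under pics/ and viewed, at most 13 in all, crops included, and the job is handed in when it is done.

```bash
mkdir -p pics; ls; cat > h.py <<'E'
import numpy as np,cv2
from bench import env,viewer,order
def cam(n):
    c=viewer.camera(n);c['R']=cv2.Rodrigues(np.array(c['rvec'],float))[0];c['t']=np.array(c['tvec'],float).ravel();return c
def cloud(c):  # pinhole depth -> world points HxWx3
    K=np.array(c['mtx']);z=c['z_map'];h,w=z.shape;u,v=np.meshgrid(np.arange(w),np.arange(h))
    P=np.stack([(u-K[0,2])/K[0,0]*z,(v-K[1,2])/K[1,1]*z,z],-1)
    return (P-c['t'])@c['R']
E
python3 - <<'E'
from h import *
s=env.sense();print(s['t'],s['ee_pos'],np.round(s['tcp_rot'],3),env.tcp_to_grasp,s['opening'])
for n in('scene','side'):
    c=cam(n);cv2.imwrite(f'pics/{n}0.png',c['pixels'][...,::-1]);np.savez(f'{n}0.npz',**c);print(n,-c['R'].T@c['t'],c['R'][2],(c['z_map']>0).mean())
E
```

```text
pics
0.0 [0.20488454 0.64236517 0.22994845] [[-0.953  0.304 -0.001]
 [ 0.304  0.953 -0.002]
 [ 0.    -0.002 -1.   ]] 0.0187 0.08536240253439915
scene [1.39417438 0.19409072 1.27998616] [-0.58047085 -0.14844254 -0.80063625] 0.99580859375
side [0.45132037 1.21558902 1.64313745] [ 0.04748141 -0.62357659 -0.780319  ] 0.9955625
```

View pics/scene0.png

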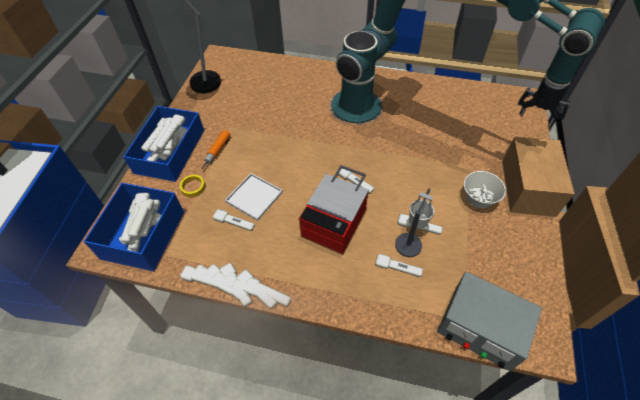

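View pics/side0.png

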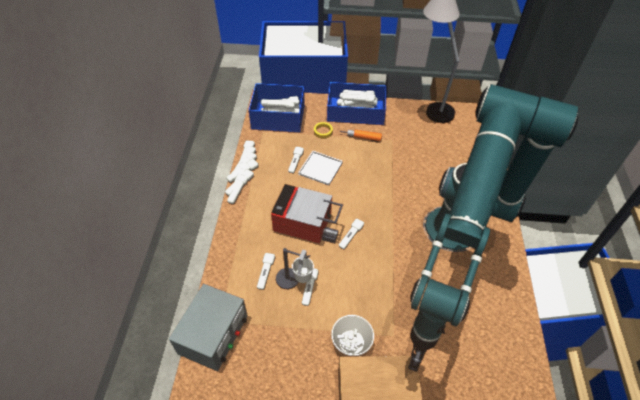

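The scene view shows the feeder at about (335,210) with its bar at (350,178), the tray at (254,196), the stand foot at (408,245) with the pail at (420,210), and the bowl at (483,190). In the side view the feeder is at (305,213) with the bar at (335,222), the tray at (322,167), and the stand at (287,278) with the pail at (303,268). Next I measure these with the depth maps.

```bash
python3 - <<'E'
from h import *
import math
for n in('scene','side'):
    c=dict(np.load(f'{n}0.npz'));W=cloud(c);hsv=cv2.cvtColor(c['pixels'],cv2.COLOR_RGB2HSV);z=W[...,2]
    def box(u0,u1,v0,v1):
        m=np.zeros(z.shape,bool);m[v0:v1,u0:u1]=1;return m
    B={'scene':dict(f=(290,375,160,255),t=(220,290,170,222),s=(385,450,180,262)),'side':dict(f=(265,348,180,248),t=(296,346,147,188),s=(268,325,240,295))}[n]
    def rect(m,l):
        p=W[m][:,:2].astype(np.float32);r=cv2.minAreaRect(p*1000);print(n,l,m.sum(),'z',np.round(np.median(W[m][:,2]),4),np.round(r[0],1),np.round(r[1],1),round(r[2],1))
    f=box(*B['f'])
    rect(f&(z>.121)&(z<.134)&(hsv[...,1]<70),'lid+bar')
    rect(f&(z>.1)&(z<.145),'top all')
    t=box(*B['t']);m=t&(hsv[...,1]<60)&(hsv[...,2]>90);
    k=cv2.connectedComponentsWithStats(m.astype(np.uint8));i=1+np.argmax(k[2][1:,4]);rect(k[1]==i,'tray')
    s=box(*B['s']);
    rect(s&(z>.215)&(z<.3),'over .215')
    for a,b in((.192,.23),(.15,.185),(.108,.135),(.07,.105),(.03,.065)):
        m=s&(z>a)&(z<b)
        if m.sum()>3: rect(m,f'{a}-{b}'); print(np.round(W[m].mean(0),3))
    rect(s&(z<.03)&(hsv[...,2]<110)&(z>.002)&(hsv[...,1]<90),'foot')
    cv2.imwrite(f'pics/{n}c.png',cv2.resize(c['pixels'][B['s'][2]-30:B['s'][3]+5,B['s'][0]-90:B['s'][1]+5,::-1],None,fx=5,fy=5,interpolation=cv2.INTER_CUBIC)) if n=='scene' else 0
E
```

```text
scene lid+bar 1867 z 0.1298 [583.8  39.7] [161.1 251.6] 76.9
scene top all 2890 z 0.13 [586.3  38.9] [161.3 257.4] 77.3
scene tray 1477 z 0.005 [905.1 -31.6] [1057.9  203.3] 35.7
scene over .215 4 z 0.217 [556.5 318.8] [7.5 2.7] 5.2
scene 0.192-0.23 151 z 0.2064 [599.3 305.4] [ 39.8 100.6] 70.7
[0.596 0.308 0.206]
scene 0.15-0.185 68 z 0.1677 [607.7 314.1] [82.3 57. ] 4.0
[0.611 0.306 0.167]
scene 0.108-0.135 189 z 0.1216 [590.9 315.7] [105.4  75.4] 12.1
[0.585 0.31  0.122]
scene 0.07-0.105 222 z 0.0891 [597.  310.7] [ 63.8 107.8] 87.7
[0.582 0.313 0.088]
scene 0.03-0.065 30 z 0.0481 [604.6 304.7] [87.7 72.2] 2.5
[0.64  0.295 0.049]
scene foot 483 z 0.012 [620. 316.] [124.3 126.4] 6.4
side lid+bar 964 z 0.1303 [578.5  41.4] [169.3 245. ] 77.6
side top all 2010 z 0.1314 [580.9  42.4] [174.6 255.3] 76.7
side tray 907 z 0.0077 [551.7 420. ] [ 184.4 1593.1] 0.6
side over .215 9 z 0.2173 [595.  311.4] [22.2 93.3] 87.9
side 0.192-0.23 124 z 0.2066 [593.2 305.3] [42.3 96.2] 65.0
[0.591 0.312 0.207]
side 0.15-0.185 54 z 0.1706 [602.2 322.2] [81.3 49.9] 1.2
[0.604 0.319 0.169]
side 0.108-0.135 164 z 0.1211 [583.  317.2] [96.9 77.9] 22.6
[0.578 0.312 0.122]
side 0.07-0.105 206 z 0.085 [583.5 307. ] [70.9 96.6] 49.9
[0.579 0.31  0.086]
side 0.03-0.065 27 z 0.0393 [580.3 249.1] [196.7 173.7] 27.0
[0.605 0.268 0.042]
side foot 303 z 0.0136 [618.4 319.7] [ 79.3 138.3] 49.0
```

View pics/scenec.png

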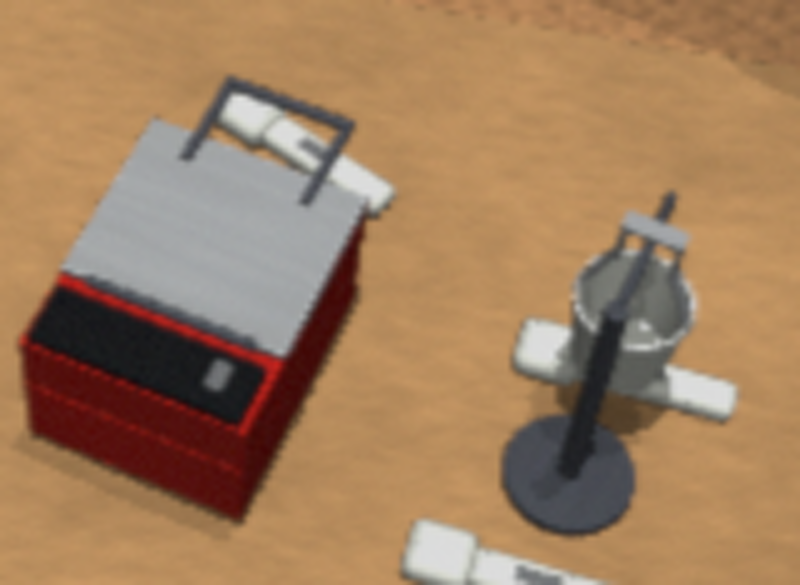

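The crop (5x, origin at pixel (295,150)) shows the pail hanging with its strap at about (655,230). The peg points away from the post, towards the robot, and shell_b lies underneath. The bar and its two arms run from (230,80) to (352,125). Next come the peg line, the tray and the bar.

```bash
python3 - <<'E'
from h import *
for n in('scene','side'):
    c=dict(np.load(f'{n}0.npz'));W=cloud(c);hsv=cv2.cvtColor(c['pixels'],cv2.COLOR_RGB2HSV);z=W[...,2];X=W[...,0];Y=W[...,1]
    def rect(m,l):
        p=W[m][:,:2].astype(np.float32);r=cv2.minAreaRect(p*1000);print(n,l,m.sum(),'z',np.round(np.median(W[m][:,2]),4),np.round(r[0],1),np.round(r[1],1),round(r[2],1),np.round(W[m].mean(0),4))
    b={'scene':(226,284,174,220),'side':(298,344,149,185)}[n]
    m=np.zeros(z.shape,bool);m[b[2]:b[3],b[0]:b[1]]=1
    t=m&(hsv[...,1]<60)&(z<.03)
    k=cv2.connectedComponentsWithStats(t.astype(np.uint8));i=1+np.argmax(k[2][1:,4]);rect(k[1]==i,'tray')
    s=(X>.5)&(X<.7)&(Y>.22)&(Y<.4)
    dark=hsv[...,2]<110
    rect(s&(z>.195)&(z<.23)&dark,'peg dark');rect(s&(z>.198)&(z<.23)&~dark,'strap')
    rect(s&(z>.198)&(z<.23),'all')
    p=W[s&(z>.195)&(z<.23)&dark][:,:2]; d=np.linalg.svd(p-p.mean(0))[2][0]; print('peg dir',d)
    rect(s&(z>.08)&(z<.15)&(hsv[...,2]>110),'pail')
    rect((X>.4)&(X<.49)&(Y>-.02)&(Y<.15)&(z>.11)&(z<.145)&dark,'bar')
    print(np.percentile(hsv[...,2][s&(z>.195)],[10,50,90]))
E
```

```text
scene tray 1468 z 0.005 [ 558.9 -275.4] [155.5 163.9] 69.6 [ 0.5622 -0.2771  0.006 ]
scene peg dark 78 z 0.2053 [601.3 304.3] [35.6 94.3] 63.8 [0.6119 0.304  0.2052]
scene strap 66 z 0.2076 [575.1 312.1] [38.8 35.1] 28.8 [0.5763 0.3126 0.2076]
scene all 142 z 0.2065 [598.2 303. ] [39.7 99.1] 64.5 [0.5956 0.3078 0.2064]
peg dir [ 0.96399511 -0.26591996]
scene pail 163 z 0.1216 [577.8 313. ] [78.4 75.1] 14.0 [0.5666 0.3103 0.1176]
scene bar 85 z 0.1329 [472.4  64.8] [96.6 30.4] 87.1 [0.4698 0.064  0.1326]
[ 76.8  99.  166.6]
side tray 904 z 0.0077 [ 560.  -277.2] [169.7 160.8] 69.8 [ 0.5591 -0.2778  0.0082]
side peg dark 26 z 0.2067 [597.1 319.8] [22.5 89.2] 76.3 [0.6012 0.3141 0.2063]
side strap 89 z 0.207 [592.7 304.4] [41.2 95.8] 64.1 [0.5869 0.3117 0.2079]
side all 115 z 0.207 [593.2 305.3] [42.3 96.2] 65.0 [0.5902 0.3122 0.2075]
peg dir [-0.96072001  0.27751948]
side pail 287 z 0.1156 [580.4 307.1] [79.8 98.3] 46.2 [0.5752 0.3133 0.1145]
side bar 24 z 0.1346 [471.2  68.3] [96.2 32.5] 86.6 [0.4729 0.0753 0.1349]
[ 92.8 141.  198. ]
```

```bash
T='' ; python3 -m crank '[{"gripper":0.8,"offset":[0,0,-0.05],"dr":[0,0,0]},{"gripper":0.8,"offset":[-0.454,-0.203,-0.06],"dr":[0,0,-0.03]},{"gripper":0.8,"offset":[-0.454,-0.203,-0.06],"dr":[0,0,-0.03]},{"gripper":0.8,"offset":[-0.454,-0.203,-0.06],"dr":[0,0,-0.03]},{"gripper":0.8,"offset":[-0.454,-0.203,-0.06],"dr":[0,0,-0.03]},{"gripper":0.8,"offset":[-0.454,-0.203,-0.06],"dr":[0,0,-0.03]},{"gripper":0.8,"offset":[-0.454,-0.203,-0.06],"dr":[0,0,-0.03]},{"gripper":0.8,"offset":[-0.454,-0.203,-0.06],"dr":[0,0,-0.03]},{"gripper":0.8,"offset":[-0.454,-0.203,-0.06],"dr":[0,0,-0.03]},{"gripper":0.8,"offset":[-0.454,-0.203,-0.06],"dr":[0,0,-0.03]},{"gripper":0.8,"offset":[-0.454,-0.203,-0.06],"dr":[0,0,-0.03]},{"gripper":0.8,"offset":[-0.454,-0.203,-0.06],"dr":[0,0,-0.03]},{"gripper":0.8,"offset":[-0.454,-0.203,-0.06],"dr":[0,0,-0.03]},{"gripper":0.8,"offset":[-0.454,-0.203,-0.06],"dr":[0,0,-0.03]},{"gripper":0.8,"offset":[-0.454,-0.203,-0.06],"dr":[0,0,-0.03]}]'
python3 - <<'E'
from h import *
s=env.sense();print(s['ee_pos'],s['tcp_rot'])
c=cam('wrist');cv2.imwrite('pics/w1.png',c['pixels'][...,::-1]);np.savez('w1.npz',**c);print(c['mtx'],-c['R'].T@c['t'],c['R'][2])
E
```

```text
t: 1.6
ee_pos: [0.5749, 0.3128, 0.2911]
tcp_rot: [[-0.962, 0.274, -0.001], [0.274, 0.962, 0.0], [0.001, -0.0, -1.0]]
ft_force: [0.0, 0.5, 0.4]
opening: 0.0684
grasp_force: 0.0
[0.57488436 0.31276642 0.29107517] [[-9.61853502e-01  2.73564341e-01 -6.25759532e-04]
 [ 2.73564361e-01  9.61853698e-01  5.38946691e-05]
 [ 6.16632780e-04 -1.19346730e-04 -9.99999803e-01]]
[[309.70691629   0.         314.22553075]
 [  0.         309.70691629 191.324713  ]
 [  0.           0.           1.        ]] [0.49496099 0.33595723 0.43468287] [ 0.31308819 -0.09079213 -0.9453743 ]
```

View pics/w1.png

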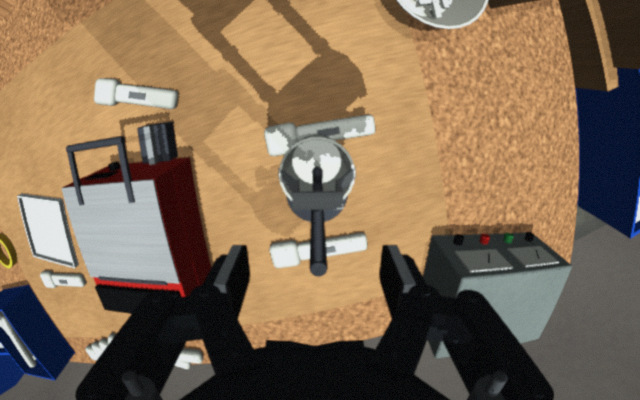

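The wrist view shows the strap at about (320,200) and the peg below it running to the post top at (319,268). The feeder's bar lies from (68,150) to (127,138). I cast both points onto their heights.

```bash
cat >> h.py <<'E'
def wray(c,u,v,z):
    K=np.array(c['mtx']);a=np.array([(u-K[0,2])/K[0,0],(v-K[1,2])/K[1,1]]);r=np.hypot(*a)
    d=c['R'].T@np.array([*(np.sin(r)*a/r),np.cos(r)]);o=-c['R'].T@c['t'];return o+d*(z-o[2])/d[2]
E
python3 - <<'E'
from h import *
c=dict(np.load('w1.npz'))
for u,v,z in((318,172,.216),(319,268,.206),(69,148,.1345),(126,139,.1345)):print(np.round(wray(c,u,v,z),4))
im=c['pixels'];cv2.imwrite('pics/w1c.png',cv2.resize(im[130:280,265:375,::-1],None,fx=4,fy=4,interpolation=cv2.INTER_CUBIC))
g=cv2.cvtColor(im,cv2.COLOR_RGB2GRAY)
for v in range(188,212,4): print(v,g[v,280:358:2])
E
```

```text
[0.5537 0.3217 0.216 ]
[0.64   0.2986 0.206 ]
[0.4557 0.0283 0.1345]
[0.4779 0.1224 0.1345]
188 [145 191 210 104  77  56  54  58  56  48  79  88  85  88  86  87  61  30
  32  33  26  50  84  89  87  84  87  81  51  53  58  69  83  81 135 219
 182 168 169]
192 [146 145 192 205 123  80  67  63  62  61  69  67  68  67  62  65  62  56
  63  65  63  65  68  66  68  66  67  68  66  71  73  74  88 166 221 188
 169 169 165]
196 [145 143 145 146 211 179  91  83  82  81  82  80  83  82  82  82  82  81
  81  82  81  81  82  82  81  80  82  81  87  84  83 106 203 180 150 160
 162 164 166]
200 [137 139 143 120  79 136 126  80  81  85  85  83  86  86  85  84  84  84
  84  83  86  83  82  87  84  82  84  82  87  83  82  89  94 114 167 171
 165 163 161]
204 [143 143 144 139  96  70  76  84  84  82  85  81  84  81  81  85  84  82
  87  80  81  82  83  83  81  82  85  82  83  84  85 125 106 158 164 160
 158 157 163]
208 [148 149 143 142 146 115  78  78  80  76  78  79  78  76  81  76  79  77
  78  76  76  75  79  79  79  78  82  85 111 148 151 158 168 169 165 167
 169 165 168]
```

View pics/w1c.png

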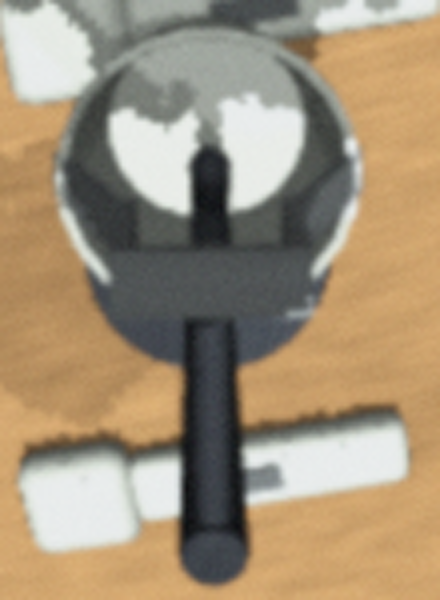

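The crop shows the strap's top face spanning about (291..344, 193..209), square to the image, with the peg running straight beneath it.

```bash
python3 - <<'E'
from h import *
c=dict(np.load('w1.npz'))
a,b=wray(c,292,203,.208),wray(c,344,200,.208);print(a,b,np.linalg.norm(a-b),np.degrees(np.arctan2(*(b-a)[1::-1])))
m=wray(c,318,201,.208);s=env.sense();print(m,np.array(s['tcp_rot']).T@(m-s['ee_pos']))
E
```

```text
[0.57459887 0.29471831 0.208     ] [0.58333515 0.33468005 0.208     ] 0.040905544290482564 77.6682351755998
[0.5785476  0.31483617 0.208     ] [-0.00297032  0.00289111  0.08322816]
```

```bash
python3 -m crank '[{"gripper":0.8,"offset":[-0.003,0.003,0.03],"dr":[0,0,-0.025]},{"gripper":0.8,"offset":[-0.003,0.003,0.06],"dr":[0,0,-0.025]},{"gripper":0.8,"offset":[-0.003,0.003,0.09],"dr":[0,0,-0.025]},{"gripper":0.8,"offset":[-0.003,0.003,0.113],"dr":[0,0,-0.025]},{"gripper":0.8,"offset":[-0.003,0.003,0.113],"dr":[0,0,-0.025]},{"gripper":0.8,"offset":[-0.003,0.003,0.113],"dr":[0,0,-0.025]},{"gripper":0.3,"offset":[-0.003,0.003,0.113],"dr":[0,0,-0.025]},{"gripper":0.3,"offset":[-0.003,0.003,0.113],"dr":[0,0,-0.025]},{"gripper":0.3,"offset":[-0.003,0.003,0.113],"dr":[0,0,-0.025]},{"gripper":0.3,"offset":[-0.003,0.003,0.113],"dr":[0,0,-0.025]},{"gripper":0.3,"offset":[-0.003,0.003,0.113],"dr":[0,0,-0.025]},{"gripper":0.3,"offset":[-0.003,0.003,0.113],"dr":[0,0,-0.025]}]' 40
```

```text
t: 2.85
ee_pos: [0.581, 0.3147, 0.1809]
tcp_rot: [[-0.968, 0.251, 0.004], [0.251, 0.968, 0.002], [-0.003, 0.003, -1.0]]
ft_force: [-1.2, 0.5, 5.4]
opening: 0.0396
grasp_force: 41.0
```

```bash
python3 -m crank '[{"gripper":0.3,"offset":[0,0,-0.015],"dr":[0,0,0]},{"gripper":0.3,"offset":[0,0,-0.032],"dr":[0,0,0]},{"gripper":0.3,"offset":[0,0,-0.032],"dr":[0,0,0]},{"gripper":0.3,"offset":[0,0,-0.032],"dr":[0,0,0]},{"gripper":0.3,"offset":[0.02,0,-0.032],"dr":[0,0,0]},{"gripper":0.3,"offset":[0.04,0,-0.032],"dr":[0,0,0]},{"gripper":0.3,"offset":[0.06,0,-0.032],"dr":[0,0,0]},{"gripper":0.3,"offset":[0.08,0,-0.032],"dr":[0,0,0]},{"gripper":0.3,"offset":[0.1,0,-0.032],"dr":[0,0,0]},{"gripper":0.3,"offset":[0.1,0,-0.032],"dr":[0,0,0]},{"gripper":0.3,"offset":[0.1,0,-0.032],"dr":[0,0,0]},{"gripper":0.3,"offset":[0.1,0,-0.07],"dr":[0,0,0]},{"gripper":0.3,"offset":[0.1,0,-0.11],"dr":[0,0,0]},{"gripper":0.3,"offset":[0.1,0,-0.16],"dr":[0,0,0]},{"gripper":0.3,"offset":[0.1,0,-0.16],"dr":[0,0,0]},{"gripper":0.3,"offset":[0.1,0,-0.16],"dr":[0,0,0]}]'
python3 - <<'E'
from h import *
c=cam('side');cv2.imwrite('pics/s2.png',c['pixels'][130:330,230:530,::-1].repeat(2,0).repeat(2,1))
s=env.sense();t=np.array([.559,-.277,.33]);print(np.array(s['tcp_rot']).T@(t-s['ee_pos']),s['q'])
E
```

```text
t: 4.45
ee_pos: [0.4844, 0.3392, 0.3406]
tcp_rot: [[-0.968, 0.252, 0.004], [0.252, 0.968, 0.002], [-0.004, 0.003, -1.0]]
ft_force: [-0.6, -0.4, -2.2]
opening: 0.0393
grasp_force: 41.4
[-0.22810969 -0.57679567  0.00816713] [ 3.26056916e+01  3.19984360e+00  9.44914489e+01 -1.42675145e-02
  8.22857082e+01 -4.28208748e+01]
```

View pics/s2.png

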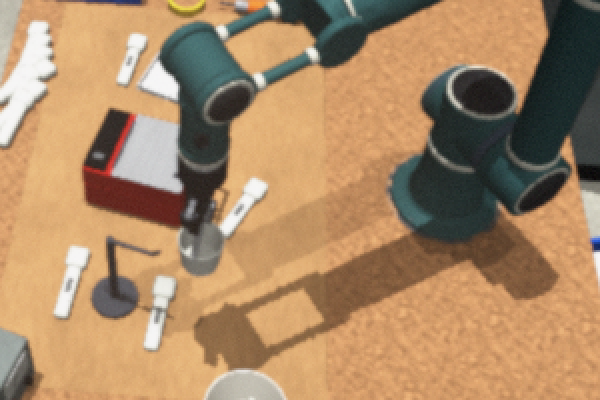

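The pail is off the peg and hangs upright in the gripper, at crop pixel (200,248). Next I carry it to above the tray.

```bash
python3 -m crank '[{"gripper":0.3,"offset":[-0.012,-0.03,0],"dr":[0,0,0]},{"gripper":0.3,"offset":[-0.025,-0.063,0],"dr":[0,0,0]},{"gripper":0.3,"offset":[-0.041,-0.103,0],"dr":[0,0,0]},{"gripper":0.3,"offset":[-0.057,-0.143,0],"dr":[0,0,0]},{"gripper":0.3,"offset":[-0.073,-0.183,0],"dr":[0,0,0]},{"gripper":0.3,"offset":[-0.089,-0.223,0],"dr":[0,0,0]},{"gripper":0.3,"offset":[-0.104,-0.263,0],"dr":[0,0,0]},{"gripper":0.3,"offset":[-0.12,-0.303,0],"dr":[0,0,0]},{"gripper":0.3,"offset":[-0.136,-0.343,0],"dr":[0,0,0]},{"gripper":0.3,"offset":[-0.152,-0.383,0],"dr":[0,0,0]},{"gripper":0.3,"offset":[-0.168,-0.423,0],"dr":[0,0,0]},{"gripper":0.3,"offset":[-0.183,-0.463,0],"dr":[0,0,0]},{"gripper":0.3,"offset":[-0.199,-0.503,0],"dr":[0,0,0]},{"gripper":0.3,"offset":[-0.212,-0.535,0],"dr":[0,0,0]},{"gripper":0.3,"offset":[-0.221,-0.559,0],"dr":[0,0,0]},{"gripper":0.3,"offset":[-0.228,-0.577,0],"dr":[0,0,0]},{"gripper":0.3,"offset":[-0.228,-0.577,0],"dr":[0,0,0]},{"gripper":0.3,"offset":[-0.228,-0.577,0],"dr":[0,0,0]},{"gripper":0.3,"offset":[-0.228,-0.577,0],"dr":[0,0,0]}]'
python3 - <<'E'
from h import *
c=cam('wrist');np.savez('w2.npz',**c);cv2.imwrite('pics/w2.png',c['pixels'][...,::-1])
E
```

```text
t: 6.4
ee_pos: [0.5585, -0.2757, 0.3376]
tcp_rot: [[-0.968, 0.25, -0.001], [0.25, 0.968, 0.001], [0.001, 0.001, -1.0]]
ft_force: [0.3, 0.7, -2.1]
opening: 0.0395
grasp_force: 41.8
```

View pics/w2.png

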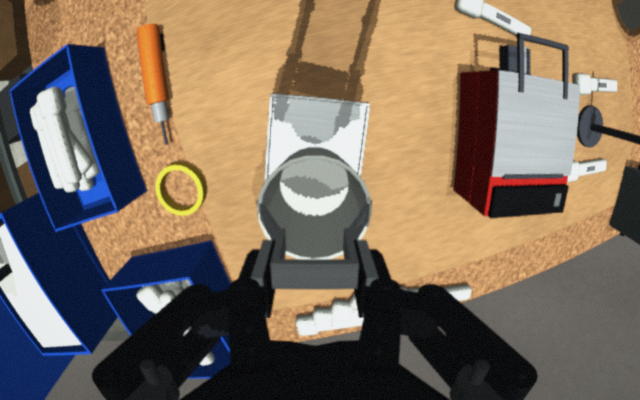

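The wrist view shows the pail held in front of the tray, whose near corners are at (271,94) and (369,103). I check the tray centre from those corners and the pail's height in the grip.

```bash
python3 - <<'E'
from h import *
c=dict(np.load('w2.npz'))
a,b=wray(c,271,94,.016),wray(c,369,103,.016);d=(b-a)[:2];print(a,b,np.linalg.norm(d))
n=np.array([-d[1],d[0]])/np.linalg.norm(d);n*=np.sign(n[0]);print('tray',(a+b)[:2]/2+.075*n)
s=env.sense();R=np.array(s['tcp_rot'])
l,r=wray(c,273,262,.3676),wray(c,358,262,.3676);print(np.linalg.norm(l-r),(l+r)/2,s['ee_pos'],R[:,2])
E
```

```text
[ 0.46876585 -0.31896479  0.016     ] [ 0.51809095 -0.18056443  0.016     ] 0.146927286433178
tray [ 0.56407578 -0.27494293]
0.03674711762561835 [ 0.54741272 -0.27208426  0.3676    ] [ 0.55865877 -0.27566072  0.33800312] [-4.61697885e-04  7.30907694e-04 -9.99999626e-01]
```

```bash
python3 -m crank '[{"gripper":0.3,"offset":[0,0,0.02],"dr":[0,0,0]},{"gripper":0.3,"offset":[0,0,0.05],"dr":[0,0,0]},{"gripper":0.3,"offset":[0,0,0.08],"dr":[0,0,0]},{"gripper":0.3,"offset":[0,0,0.11],"dr":[0,0,0]},{"gripper":0.3,"offset":[0,0,0.14],"dr":[0,0,0]},{"gripper":0.3,"offset":[0,0,0.165],"dr":[0,0,0]},{"gripper":0.3,"offset":[0,0,0.185],"dr":[0,0,0]},{"gripper":0.3,"offset":[0,0,0.2],"dr":[0,0,0]},{"gripper":0.3,"offset":[0,0,0.207],"dr":[0,0,0]},{"gripper":0.3,"offset":[0,0,0.212],"dr":[0,0,0]},{"gripper":0.3,"offset":[0,0,0.216],"dr":[0,0,0]},{"gripper":0.3,"offset":[0,0,0.216],"dr":[0,0,0]},{"gripper":0.3,"offset":[0,0,0.216],"dr":[0,0,0]}]'
```

```text
t: 7.75
ee_pos: [0.5592, -0.2772, 0.1232]
tcp_rot: [[-0.968, 0.251, 0.001], [0.251, 0.968, -0.001], [-0.001, -0.0, -1.0]]
ft_force: [1.1, 0.0, -0.8]
opening: 0.0395
grasp_force: 41.8
```

```bash
for i in 1 2; do python3 -m crank '[{"gripper":0.3,"offset":[0,0,0.001],"dr":[0,0,0]},{"gripper":0.3,"offset":[0,0,0.002],"dr":[0,0,0]},{"gripper":0.3,"offset":[0,0,0.003],"dr":[0,0,0]},{"gripper":0.3,"offset":[0,0,0.003],"dr":[0,0,0]},{"gripper":0.3,"offset":[0,0,0.003],"dr":[0,0,0]}]' | grep -E 'ee_pos|force|rot'; done
```

```text
ee_pos: [0.5586, -0.2769, 0.1192]
tcp_rot: [[-0.968, 0.251, -0.0], [0.251, 0.968, 0.0], [0.0, 0.0, -1.0]]
ft_force: [0.1, -0.2, -1.9]
grasp_force: 41.8
ee_pos: [0.559, -0.2771, 0.1172]
tcp_rot: [[-0.968, 0.251, 0.001], [0.251, 0.968, -0.0], [-0.001, -0.0, -1.0]]
ft_force: [-1.5, 0.2, 5.1]
grasp_force: 42.6
```

Contact: the force jumped to +5 N. I release and rise.

```bash
python3 -m crank '[{"gripper":0.7,"offset":[0,0,0],"dr":[0,0,0]},{"gripper":0.7,"offset":[0,0,0],"dr":[0,0,0]},{"gripper":0.7,"offset":[0,0,0],"dr":[0,0,0]},{"gripper":0.7,"offset":[0,0,0],"dr":[0,0,0]},{"gripper":0.7,"offset":[0,0,0],"dr":[0,0,0]},{"gripper":0.7,"offset":[0,0,-0.02],"dr":[0,0,0]},{"gripper":0.7,"offset":[0,0,-0.05],"dr":[0,0,0]},{"gripper":0.7,"offset":[0,0,-0.09],"dr":[0,0,0]},{"gripper":0.7,"offset":[0,0,-0.13],"dr":[0,0,0]},{"gripper":0.7,"offset":[0,0,-0.15],"dr":[0,0,0]},{"gripper":0.7,"offset":[0,0,-0.15],"dr":[0,0,0]},{"gripper":0.7,"offset":[0,0,-0.15],"dr":[0,0,0]}]'
python3 - <<'E'
from h import *
c=cam('wrist');cv2.imwrite('pics/w3.png',c['pixels'][...,::-1]);np.savez('w3.npz',**c)
s=env.sense();t=np.array([.467,.0754,.23]);print(np.array(s['tcp_rot']).T@(t-s['ee_pos']),s['q'])
E
```

```text
t: 9.95
ee_pos: [0.5587, -0.2769, 0.2662]
tcp_rot: [[-0.968, 0.251, 0.0], [0.251, 0.968, -0.0], [-0.001, -0.0, -1.0]]
ft_force: [-0.4, 1.0, -0.3]
opening: 0.0596
grasp_force: 0.0
[0.17640403 0.31778008 0.03527147] [-2.86523696e+01  8.52359130e+00  9.62465509e+01  1.07596062e-03
  7.53503533e+01 -1.04111252e+02]
```

View pics/w3.png

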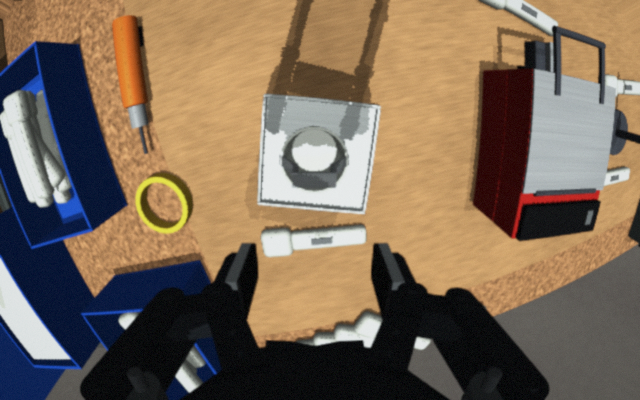

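The pail stands in the tray with its centre near (315,157); the tray centre is near (319,153). Next I go above the bar with the tool turned a quarter turn.

```bash
python3 -m crank '[{"gripper":0.5,"offset":[0.016,0.029,0.0],"dr":[0,0,0.12]},{"gripper":0.5,"offset":[0.032,0.058,0.002],"dr":[0,0,0.25]},{"gripper":0.5,"offset":[0.048,0.087,0.004],"dr":[0,0,0.38]},{"gripper":0.5,"offset":[0.064,0.116,0.006],"dr":[0,0,0.51]},{"gripper":0.5,"offset":[0.08,0.145,0.008],"dr":[0,0,0.64]},{"gripper":0.5,"offset":[0.096,0.174,0.01],"dr":[0,0,0.77]},{"gripper":0.5,"offset":[0.112,0.203,0.012],"dr":[0,0,0.9]},{"gripper":0.5,"offset":[0.128,0.232,0.014],"dr":[0,0,1.03]},{"gripper":0.5,"offset":[0.144,0.261,0.016],"dr":[0,0,1.16]},{"gripper":0.5,"offset":[0.16,0.29,0.016],"dr":[0,0,1.29]},{"gripper":0.5,"offset":[0.176,0.318,0.016],"dr":[0,0,1.42]},{"gripper":0.5,"offset":[0.176,0.318,0.016],"dr":[0,0,1.545]},{"gripper":0.5,"offset":[0.176,0.318,0.016],"dr":[0,0,1.545]},{"gripper":0.5,"offset":[0.176,0.318,0.016],"dr":[0,0,1.545]},{"gripper":0.5,"offset":[0.176,0.318,0.016],"dr":[0,0,1.545]}]'
python3 - <<'E'
from h import *
c=cam('wrist');cv2.imwrite('pics/w4.png',c['pixels'][...,::-1]);np.savez('w4.npz',**c)
E
```

```text
t: 11.5
ee_pos: [0.4678, 0.0745, 0.2493]
tcp_rot: [[0.225, 0.974, -0.002], [0.974, -0.225, -0.0], [-0.001, -0.002, -1.0]]
ft_force: [-0.3, -0.8, -0.3]
opening: 0.043
grasp_force: 0.0
```

View pics/w4.png

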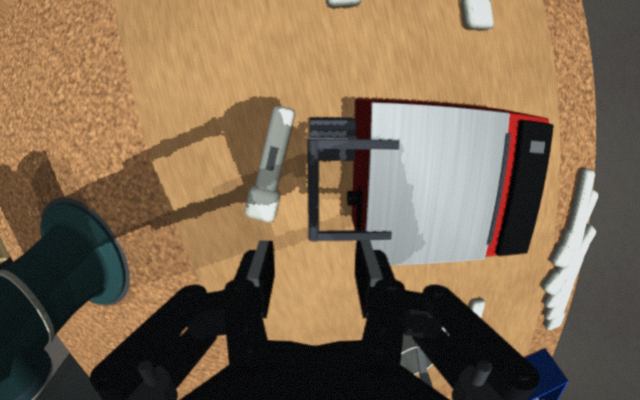

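The bar runs vertically from (313,142) to (315,238), with its arms going right to the lid edge, parallel to the tool's x. Now I work out the correction.

```bash
python3 - <<'E'
from h import *
c=dict(np.load('w4.npz'));s=env.sense();R=np.array(s['tcp_rot'])
a,b=wray(c,313.5,138,.133),wray(c,315,240,.133);m=(a+b)/2;print(a,b,np.linalg.norm(a-b),np.degrees(np.arctan2(*(a-b)[1::-1])));print(R.T@(m-s['ee_pos']))
# arc: displacement of the bar from shut, in tool axes (tool y=+feeder x, -z = up)
for th in np.radians(range(0,65,5)):
    p=lambda t:np.array([-.19*np.cos(t)+.004*np.sin(t),.19*np.sin(t)+.004*np.cos(t)])
    d=p(th)-p(0);print(round(np.degrees(th)),np.round([d[0],-d[1]],3))
E
```

```text
[0.47746138 0.11550453 0.133     ] [0.45703517 0.02111657 0.133     ] 0.09657286165273214 77.78909080807603
[-0.0061394   0.0007296   0.11660576]
0 [ 0. -0.]
5 [ 0.001 -0.017]
10 [ 0.004 -0.033]
15 [ 0.008 -0.049]
20 [ 0.013 -0.065]
25 [ 0.019 -0.08 ]
30 [ 0.027 -0.094]
35 [ 0.037 -0.108]
40 [ 0.047 -0.121]
45 [ 0.058 -0.133]
50 [ 0.071 -0.144]
55 [ 0.084 -0.154]
60 [ 0.098 -0.163]
```

```bash
python3 -m crank '[{"gripper":0.5,"offset":[-0.006,0.001,0.04],"dr":[0,0,0]},{"gripper":0.5,"offset":[-0.006,0.001,0.08],"dr":[0,0,0]},{"gripper":0.5,"offset":[-0.006,0.001,0.11],"dr":[0,0,0]},{"gripper":0.5,"offset":[-0.006,0.001,0.138],"dr":[0,0,0]},{"gripper":0.5,"offset":[-0.006,0.001,0.138],"dr":[0,0,0]},{"gripper":0.5,"offset":[-0.006,0.001,0.138],"dr":[0,0,0]},{"gripper":0.0,"offset":[-0.006,0.001,0.138],"dr":[0,0,0]},{"gripper":0.0,"offset":[-0.006,0.001,0.138],"dr":[0,0,0]},{"gripper":0.0,"offset":[-0.006,0.001,0.138],"dr":[0,0,0]},{"gripper":0.0,"offset":[-0.006,0.001,0.138],"dr":[0,0,0]},{"gripper":0.0,"offset":[-0.006,0.001,0.138],"dr":[0,0,0]},{"gripper":0.0,"offset":[-0.006,0.001,0.138],"dr":[0,0,0]},{"gripper":0.0,"offset":[-0.006,0.001,0.138],"dr":[0,0,0]}]' 40
```

```text
t: 12.85
ee_pos: [0.4654, 0.0699, 0.1131]
tcp_rot: [[0.226, 0.974, -0.005], [0.974, -0.226, 0.002], [0.0, -0.005, -1.0]]
ft_force: [-8.6, 3.4, 4.4]
opening: 0.0083
grasp_force: 39.0
```

```bash
python3 -m crank '[{"gripper":0,"offset":[0,0,-0.008],"dr":[0,0,0]},{"gripper":0,"offset":[0,0.001,-0.017],"dr":[0,0,0]},{"gripper":0,"offset":[0,0.002,-0.025],"dr":[0,0,0]},{"gripper":0,"offset":[0,0.004,-0.033],"dr":[0,0,0]},{"gripper":0,"offset":[0,0.006,-0.041],"dr":[0,0,0]},{"gripper":0,"offset":[0,0.008,-0.049],"dr":[0,0,0]},{"gripper":0,"offset":[0,0.01,-0.057],"dr":[0,0,0]},{"gripper":0,"offset":[0,0.013,-0.065],"dr":[0,0,0]},{"gripper":0,"offset":[0,0.013,-0.065],"dr":[0,0,0]},{"gripper":0,"offset":[0,0.013,-0.065],"dr":[0,0,0]}]'
python3 - <<'E'
from h import *
c=cam('side');cv2.imwrite('pics/s5.png',cv2.resize(c['pixels'][140:270,250:420,::-1],None,fx=4,fy=4))
E
```

```text
t: 13.85
ee_pos: [0.4765, 0.0674, 0.1774]
tcp_rot: [[0.226, 0.974, -0.008], [0.974, -0.226, 0.002], [0.001, -0.009, -1.0]]
ft_force: [-10.7, 4.2, 1.9]
opening: 0.0082
grasp_force: 39.1
```

View pics/s5.png

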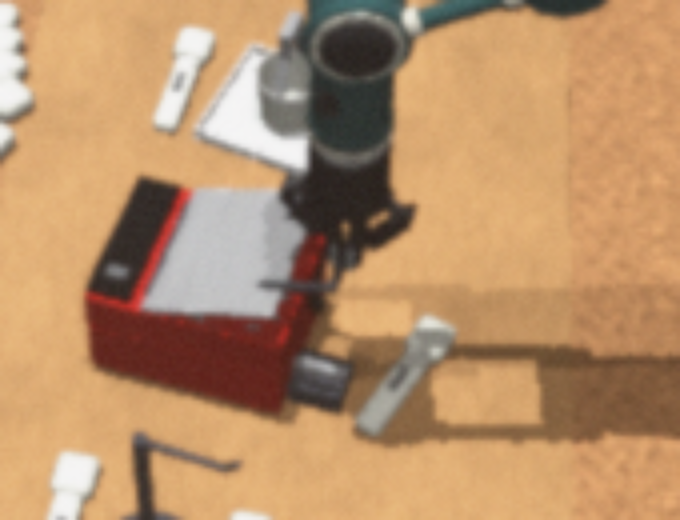

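The picture shows the fingers on the bar at about (345,260) and the pail upright in the tray at (285,95). The lid angle is hard to judge by eye, so I fit a plane to the depth points.

```bash
cat >> h.py <<'E'
def lid():
    ax=np.array([.974,-.226]);lat=np.array([.226,.974]);o=np.array([.6118,.0352])
    for n in('scene','side'):
        c=cam(n);W=cloud(c);h=cv2.cvtColor(c['pixels'],cv2.COLOR_RGB2HSV);r=W[...,:2]-o;f=r@ax;l=r@lat;z=W[...,2]
        m=(f>-115)&(f>-.14)&(f<.037)&(abs(l)<.076)&(z>.118)&(z<.29)&(h[...,1]<50)&(h[...,2]>110)
        a=np.degrees(np.arctan2(z[m]-.1295,.04-f[m]))[(.04-f[m])**2+(z[m]-.1295)**2>.05**2]
        print(n,m.sum(),np.round(np.percentile(a,[10,25,50,75,90]),1))
E
python3 -c "
from h import *
lid()"
```

```text
scene 1785 [16.8 17.9 19.1 20.2 21.4]
side 896 [16.4 17.7 19.2 20.6 22.1]
```

The lid is at about 19.5°, tracking as planned. I continue to 60°.

```bash
python3 -m crank '[{"gripper":0,"offset":[0,0.002,-0.008],"dr":[0,0,0]},{"gripper":0,"offset":[0,0.005,-0.015],"dr":[0,0,0]},{"gripper":0,"offset":[0,0.009,-0.022],"dr":[0,0,0]},{"gripper":0,"offset":[0,0.013,-0.029],"dr":[0,0,0]},{"gripper":0,"offset":[0,0.018,-0.036],"dr":[0,0,0]},{"gripper":0,"offset":[0,0.023,-0.043],"dr":[0,0,0]},{"gripper":0,"offset":[0,0.028,-0.05],"dr":[0,0,0]},{"gripper":0,"offset":[0,0.033,-0.056],"dr":[0,0,0]},{"gripper":0,"offset":[0,0.033,-0.056],"dr":[0,0,0]},{"gripper":0,"offset":[0,0.033,-0.056],"dr":[0,0,0]}]'
python3 -c "
from h import *
lid()"
```

```text
t: 15.0
ee_pos: [0.5082, 0.0603, 0.2354]
tcp_rot: [[0.226, 0.974, -0.009], [0.974, -0.226, 0.003], [0.001, -0.009, -1.0]]
ft_force: [-17.5, 4.6, 11.6]
opening: 0.0084
grasp_force: 39.4
scene 1834 [36.8 38.  39.2 40.3 41.5]
side 640 [36.3 37.2 38.1 39.2 40. ]
```

```bash
python3 -m crank '[{"gripper":0,"offset":[0,0.002,-0.007],"dr":[0,0,0]},{"gripper":0,"offset":[0,0.008,-0.014],"dr":[0,0,0]},{"gripper":0,"offset":[0,0.014,-0.02],"dr":[0,0,0]},{"gripper":0,"offset":[0,0.02,-0.026],"dr":[0,0,0]},{"gripper":0,"offset":[0,0.027,-0.032],"dr":[0,0,0]},{"gripper":0,"offset":[0,0.034,-0.037],"dr":[0,0,0]},{"gripper":0,"offset":[0,0.041,-0.042],"dr":[0,0,0]},{"gripper":0,"offset":[0,0.048,-0.046],"dr":[0,0,0]},{"gripper":0,"offset":[0,0.048,-0.046],"dr":[0,0,0]},{"gripper":0,"offset":[0,0.048,-0.046],"dr":[0,0,0]},{"gripper":0,"offset":[0,0.048,-0.046],"dr":[0,0,0]}]'
python3 -c "
from h import *
lid()"
```

```text
t: 16.2
ee_pos: [0.5593, 0.0486, 0.2809]
tcp_rot: [[0.226, 0.974, 0.0], [0.974, -0.226, 0.002], [0.002, -0.0, -1.0]]
ft_force: [-5.8, 5.0, 5.6]
opening: 0.0083
grasp_force: 39.8
scene 1604 [58.6 59.6 60.6 61.7 62.8]
side 224 [57.9 58.4 58.8 59.3 59.7]
```

```bash
python3 -m crank '[{"gripper":0,"offset":[0,0,0],"dr":[0,0,0]},{"gripper":0,"offset":[0,0,0],"dr":[0,0,0]},{"gripper":0,"offset":[0,0,0],"dr":[0,0,0]},{"gripper":0,"offset":[0,0,0],"dr":[0,0,0]},{"gripper":0,"offset":[0,0,0],"dr":[0,0,0]}]'
python3 - <<'E'
from h import *
lid()
c=cam('scene');cv2.imwrite('pics/f.png',cv2.resize(c['pixels'][130:270,200:450,::-1],None,fx=3,fy=3))
W=cloud(c);m=(abs(W[...,0]-.56)<.06)&(abs(W[...,1]+.277)<.06)
for a,b in((.055,.08),(.13,.15)):print(np.round(np.median(W[m&(W[...,2]>a)&(W[...,2]<b)],0),3))
E
```

```text
t: 16.8
ee_pos: [0.5592, 0.0487, 0.2809]
tcp_rot: [[0.226, 0.974, 0.0], [0.974, -0.226, 0.002], [0.002, 0.0, -1.0]]
ft_force: [-4.7, 4.6, 3.5]
opening: 0.0081
grasp_force: 39.7
scene 1596 [58.6 59.5 60.5 61.6 63. ]
side 227 [57.6 58.1 58.7 59.1 59.6]
[ 0.562 -0.273  0.066]
[ 0.558 -0.277  0.143]
```

View pics/f.png

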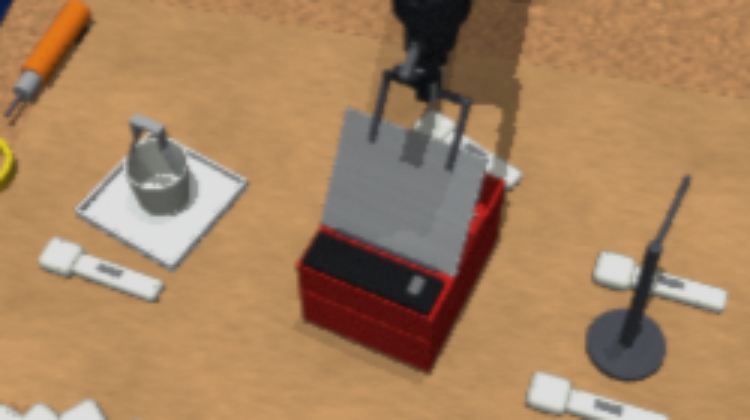

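The pail stands upright in the tray at (160,185). The lid is held open at about 60° by the fingers at (428,85), and nothing else has moved.

```bash
python3 -c "
from bench import order
print(order.finish_job())"
```

```text
the job is handed in; nothing more can be done
None
```

The job is handed in, with no verdict shown: the pail stands upright and released near the tray's centre, and the fingers hold the lid still at about 60° open.

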